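# Load the gearbox selector rail

## Task

Thread the shift fork and then the spacer block onto the fixture's horizontal rail, sliding the fork right up to the stop collar and the spacer up against the fork. Then fit the end cap over the rail's end and push the whole stack home by the cap with a steady push of about 15 N, and let go with all three parts close together and their feet hanging down. Feel your way: never load the fixture or press the parts together with more than 25 N, and leave the other things on the bench where they are.

Things in the scene. Friction and masses are not known exactly. Their poses are not given: they have to be found in the camera images.
- fixture: Green cast fixture fixed to the bench: foot 150 x 100 x 16 mm and a post 40 x 56 mm, 129 mm high. A round steel rail, 20 mm in diameter, stands out 126 mm level from the post along the fixture's own -x, axis 110 mm above the bench; parts slide on towards +x. A dark stop collar sits on the rail near the post (see rail_tip). Origin: on the bench under the rail's root at the post face; z up.
- rail_tip (a point): Centre of the rail's free end, on its axis; axes as the fixture (x runs from here along the rail to the post). The last 5 mm taper from 20 to 15 mm diameter. The stop collar, 35 mm in diameter, is clamped with its face 86 to 110 mm from this tip; where exactly is not measured and must be felt. It does not give under 25 N.
- fork_bore (a point): Shift fork, dark steel, 0.18 to 0.37 kg: boss 40 mm wide (y), 40 high, 32 long (x), bored through along x (bore 22 mm), on two prongs spanning 72 mm. This point: middle of bore and boss, 66 mm above its feet; the boss reaches 20 mm above and below it, the 72 mm wide bridge of the prongs begins 28 mm below it. x along the bore, z up; same both ways round.
- spacer_bore (a point): Spacer block, bright steel, 0.16 to 0.34 kg: 40 mm wide (y), 62 high, 26 long (x), bored through along x (bore 22 mm), on a foot 48 mm wide and 12 mm high. This point: middle of the bore, 42 mm above its foot and 20 mm below its top. x along the bore, z up; same both ways round.
- cap_bore (a point): End cap, bright steel, 0.18 to 0.37 kg: 40 mm wide (y), 62 high, 62 long (x), foot 48 mm wide and 12 mm high. Blind bore 22 mm, 54 mm deep along x, open on the +x face only; the closed -x face has a round boss. This point: on the bore axis half-way along the 62 mm, 42 mm above its foot, 20 mm below its top. It meets the spacer before its bore bottoms on the rail.
- shim_a: Bystander: loose brass ring lying flat, 52 mm across, 6 mm thick; origin under its centre.
- shim_b: Bystander: second such brass ring.
- stub: Bystander: rusty splined shaft stub lying down, 110 mm long, 34 mm thick; origin under its middle.
- tin: Bystander: red enamel oil-can-shaped grease tin, 72 mm across, 150 mm high with its spout; origin under its centre.
- spanner: Bystander: steel spanner lying flat; origin under its middle.
- driver: Bystander: screwdriver lying down; origin under its middle.
- bolt_tray: Bystander: steel tray of bolts 100 x 140 x 35 mm; origin under its centre.
There are look-alikes about, which are no part of the job. Leave any blue or turquoise look-alike of the part that bears spacer_bore alone.

How it is judged (in metres and radians):
On the way, in this order (a step that is already met when the one before it is completed fails the run):
1. the shift fork is threaded on the rail, at least half-way along, with the rail still free in front of it (x of fork_bore in the frame of rail_tip between 0.05 and 0.105 m and y of fork_bore in the frame of rail_tip between -0.004 and 0.004 m and z of fork_bore in the frame of rail_tip between -0.004 and 0.004 m and distance between each of spacer_bore, cap_bore and rail_tip above 0.06 m), for 0.1 s.
2. the spacer is on the rail in front of the fork and has been brought up against it, the cap not yet on (x of fork_bore in the frame of rail_tip between 0.055 and 0.105 m and y of fork_bore in the frame of rail_tip between -0.004 and 0.004 m and z of fork_bore in the frame of rail_tip between -0.004 and 0.004 m and x of spacer_bore in the frame of rail_tip between 0.025 and 0.075 m and y of spacer_bore in the frame of rail_tip between -0.004 and 0.004 m and z of spacer_bore in the frame of rail_tip between -0.004 and 0.004 m and distance between fork_bore and spacer_bore below 0.032 m and distance between cap_bore and rail_tip above 0.06 m), for 0.1 s.
3. the cap on the rail presses the stack home against the stop with at least 10 N (x of fork_bore in the frame of rail_tip between 0.055 and 0.105 m and y of fork_bore in the frame of rail_tip between -0.004 and 0.004 m and z of fork_bore in the frame of rail_tip between -0.004 and 0.004 m and x of spacer_bore in the frame of rail_tip between 0.025 and 0.075 m and y of spacer_bore in the frame of rail_tip between -0.004 and 0.004 m and z of spacer_bore in the frame of rail_tip between -0.004 and 0.004 m and x of cap_bore in the frame of rail_tip between -0.012 and 0.035 m and y of cap_bore in the frame of rail_tip between -0.004 and 0.004 m and z of cap_bore in the frame of rail_tip between -0.004 and 0.004 m and contact force between cap and spacer above 10 N and contact force between fork and fixture above 6 N), for 0.2 s.
At the end, for the whole second after the job is handed in: From the post outwards: fork, spacer, cap on the rail, each on the axis within 4 mm and 0.15 rad and hanging feet down within 0.35 rad, the gaps between neighbours under 2.5 mm, at rest; the fork's centre 64 to 100 mm, the spacer's 35 to 71 mm and the cap's -10 to 27 mm in from the rail's tip (x of fork_bore in the frame of rail_tip between 0.064 and 0.1 m and y of fork_bore in the frame of rail_tip between -0.004 and 0.004 m and z of fork_bore in the frame of rail_tip between -0.004 and 0.004 m and x of spacer_bore in the frame of rail_tip between 0.035 and 0.071 m and y of spacer_bore in the frame of rail_tip between -0.004 and 0.004 m and z of spacer_bore in the frame of rail_tip between -0.004 and 0.004 m and x of cap_bore in the frame of rail_tip between -0.01 and 0.027 m and y of cap_bore in the frame of rail_tip between -0.004 and 0.004 m and z of cap_bore in the frame of rail_tip between -0.004 and 0.004 m and distance between fork_bore and spacer_bore below 0.0315 m and distance between spacer_bore and cap_bore below 0.0465 m and angle between the x axis of each of fork, spacer, cap and the x axis of fixture, either way round below 0.15 rad and angle between each of fork, spacer, cap's own z axis and vertical below 0.35 rad and linear speed of each of fork, spacer, cap below 0.03 m/s); the robot touches nothing.
It fails at once if a part is forced against the rail, stop or fixture with more than 25 N (contact force between any of fork, spacer, cap and fixture above 25 N).
It fails at once if two parts are pressed together with more than 25 N (contact force between spacer and fork above 25 N or contact force between spacer and cap above 25 N).
It fails at once if the robot itself pushes on the fixture with more than 25 N (contact force between any of the fingers, the arm and fixture above 25 N).
It fails at once if a bystander is shifted by more than 20 mm (distance of any of shim_a, shim_b, stub, tin, spanner, driver, bolt_tray from where it was at the start of the episode above 0.02 m).
It also fails if it takes over 72 s, if anything falls off the work surface, if the arm or the gripper's body presses on something with over 40 N, if the wrist force passes 120 N, or if a joint passes its speed limit or range.

## Robot

A 6-joint arm with a two-finger parallel gripper is mounted at the origin on the work surface. World frame = base frame: x ahead of the robot, y to its left, z up, the work surface at z = 0. Lengths are in m, angles in degrees, forces in N, time in s.
With the tool pointing down it reaches from about 0.25 to 0.725 m from the base axis. Payload 4 kg.
Tool frame: the origin (TCP) lies on the centre line of the jaws, within the pads' length; the fingertips stand 8 mm ahead of it and the grasp point (between the pads) lies 11 mm behind it; z points along the fingers, y is the direction in which the jaws open and shut (so a half turn about z gives the same grasp; the last joint's range is limited). The gripper opens to 85 mm and grips with 20 to 120 N. Pads are 22 mm wide; open, the fingers measure 114 mm over their backs; the gripper's body (76 mm by 85 mm) begins 54 mm behind the grasp point. The pads swing forward as they close: fully open they stand 13 mm farther back than shut.
Start: joints at [74.313, 13.785, 0.286, 76.501, 0, 90], TCP at [0.135, 0.481, 0.239] pointing down, gripper open.
Joint ranges: [-155.79, 155.79], [-60.16, 107.12], [-62.33, 73.08], [-114, 123.19], [-81.49, 82.49], [-180, 180]. Speed limits (degrees/s): [159.86, 159.86, 180, 180, 180, 180].

## Interface

Orientations are given as a 3x3 rotation matrix whose columns are the frame's x, y, z axes.
In Python, from station import arm, claw, solver, read_state, viewer, sign_off gives the robot as it stands. Calls block until the motion is done:
- arm.goto(position, orientation): joint-space move of the TCP to a pose.
- arm.movel(position, rot=None, max_speed=0.15, f_stop=None): straight line of the TCP; rot=None keeps the orientation; max_speed is the mean speed in m/s. With f_stop (N) it stops when the force on the tool has changed by that much, and returns True; else False.
- arm.move_joints(angles): joint-space move.
- claw.release() and claw.gripper_close(): open the fingers fully, or close them until they stop; the grip force is fixed at half the most.
- arm.wait(seconds).
- solver.ik(position, orientation): joint angles nearest the present ones, or None.
- read_state(): the state.
- viewer.camera(name): name is "scene" or "top" or "wrist"; returns a dict with "frame" (480x640x3 uint8, red, green, blue), "fx", "fy", "cx", "cy" (pixels), "k1" (the pictures are not rectified: a ray, as slopes to the right and down, at radius r is drawn at 1 + k1 r^2 times it, then the intrinsics apply), "extrinsics" (4x4, takes a point from world to camera coordinates); the wrist camera has in their place "tool_from_camera" (4x4, takes a point from camera to tool coordinates, whose origin is the TCP and whose axes are the flange's). Camera axes: x right, y up, looking along -z (the intrinsics and any distortion apply to the point x, -y, -z); pixel columns grow to the right and rows downward; lengths in m; the calibration is good to about 2 mm. A picture is of the moment at which its call begins: read the wrist's pose just before it. There is no depth.
A pose or a line that the arm cannot do raises arm.Unreachable and nothing moves.
- sign_off(): hands the job in, once; it reports no verdict.
Trained networks look in the newest picture that a camera, given by its name, has taken for a name from the list of things; names that differ only in an ending like _2 or _b are one class to them, and where a whole thing is asked for, a point or a joint stands for the part that bears it (a point fixed in the world has none). Each returns a list of dicts, best first, with "conf" (0 to 1); they miss things now and then, are a little off and sometimes report something else, mostly with a low value. They report only what shows in the picture. A call takes as long as a camera call. They do not tell look-alikes from the thing itself.
- viewer.search_frame(name, camera): "centre" ([x, y, z] in m, in world coordinates, good to about 4 mm: the middle of the surface that is visible of it).
- viewer.outline_of(name, camera): "mask" (480x640 bool, what is visible of it).
- viewer.mark_of(name, camera): "centre" ([x, y, z] in m, in world coordinates, good to about 4 mm: a listed point, or the origin of a listed thing).
The state is a dict: "time": time; "qpos": joint angles; "qvel": joint speeds; "tau": joint torques, N m; "position": TCP position; "eef_rot": TCP orientation; "contact_force": force on the tool from outside, world axes, zero at the start; "wrist_torque": the same for the moment, N m; "gripper_width": opening from 0.0 (shut) to 1.0 (fully open).
Only numpy, scipy, OpenCV 4.12 (cv2) and the standard library are available. Lean on these libraries where they do the work, as an engineer would, in place of code of your own. Each camera call takes 0.05 s, during which the arm holds its last target.

## Working session

There is one attempt and no reset: what is moved stays moved. The work goes in short steps, each a Python script; the robot and the scene stay as the last script left them, time stands still between calls to the robot, and variables do not carry over. Pictures are saved under pics/ and viewed, and the job is handed in when it is done.

```bash
ls; mkdir -p pics; cat > h.py <<'E'
import numpy as np, cv2
from station import arm, claw, solver, read_state, viewer, sign_off
def snap(cam,fn):
    s=read_state(); d=viewer.camera(cam); cv2.imwrite('pics/'+fn,d['frame'][:,:,::-1]); return s,d
E
python3 - <<'E'
from h import *
for c in ("scene","top","wrist"):
    s,d=snap(c,c+"0.png")
    print(c,{k:np.round(v,4).tolist() for k,v in d.items() if k!='frame'})
print({k:np.round(v,3).tolist() for k,v in s.items()})
for c in ("scene","top"):
    for n in ["rail_tip","fork_bore","spacer_bore","cap_bore","fixture","shim_a","stub","tin","spanner","driver","bolt_tray"]:
        for r in viewer.mark_of(n,c): print(c,n,np.round(r['centre'],4),round(r['conf'],2))
print(read_state()['time'])
E
```

```text
pics
scene {'fx': 530.2167, 'fy': 530.2167, 'cx': 324.9969, 'cy': 227.5533, 'k1': -0.0251, 'extrinsics': [[-0.4742, 0.8803, -0.0108, 0.3512], [-0.6698, -0.3528, 0.6533, 0.2675], [0.5714, 0.317, 0.757, -1.4167], [0.0, 0.0, 0.0, 1.0]]}
top {'fx': 531.1624, 'fy': 531.1624, 'cx': 318.6979, 'cy': 238.878, 'k1': -0.0807, 'extrinsics': [[0.0129, -0.9999, 0.0096, -0.1002], [0.9945, 0.0139, 0.1037, -0.5397], [-0.1038, 0.0082, 0.9946, -1.016], [0.0, 0.0, 0.0, 1.0]]}
wrist {'fx': 388.695, 'fy': 388.695, 'cx': 318.4889, 'cy': 244.2934, 'k1': -0.0165, 'tool_from_camera': [[-0.0011, 0.9627, 0.2704, 0.0692], [1.0, 0.0007, 0.0015, -0.0008], [0.0012, 0.2704, -0.9627, -0.1342], [0.0, 0.0, 0.0, 1.0]]}
{'time': 0.1, 'qpos': [74.313, 13.83, 0.221, 76.5, 0.0, 90.0], 'qvel': [-0.047, -0.017, 0.209, -0.017, -0.088, 0.01], 'tau': [0.001, -37.314, 25.301, 0.011, 0.0, 0.0], 'position': [0.135, 0.481, 0.238], 'eef_rot': [[-0.963, 0.27, -0.001], [0.27, 0.963, -0.002], [0.0, -0.002, -1.0]], 'contact_force': [0.333, 0.084, -0.575], 'wrist_torque': [0.034, -0.011, 0.027], 'gripper_width': 0.999}
scene rail_tip [0.5
[... 1000 characters left out ...]
 0.8
top spacer_bore [ 0.4554 -0.4483  0.0419] 0.79
top spacer_bore [ 0.7359  0.1622 -0.0051] 0.74
top spacer_bore [ 0.3975 -0.3777  0.0457] 0.59
top spacer_bore [ 0.5469 -0.37    0.04  ] 0.58
top cap_bore [ 0.4751 -0.102   0.042 ] 0.79
top fixture [0.5784 0.2598 0.0032] 0.78
top shim_a [ 0.5552 -0.0199 -0.0016] 0.53
top shim_a [ 0.5359 -0.2536 -0.0017] 0.5
top stub [ 0.7205 -0.0034 -0.0008] 0.69
top tin [ 0.7194 -0.3336 -0.001 ] 0.78
top tin [ 0.4745 -0.1031  0.0431] 0.27
top tin [ 0.332  -0.2002 -0.0066] 0.27
top spanner [ 0.3306 -0.1974 -0.0044] 0.98
top spanner [ 0.4732 -0.1018  0.0428] 0.74
top driver [ 0.361   0.1373 -0.0018] 0.74
top bolt_tray [7.347e-01 1.640e-01 7.000e-04] 0.79
1.25
```

View pics/scene0.png

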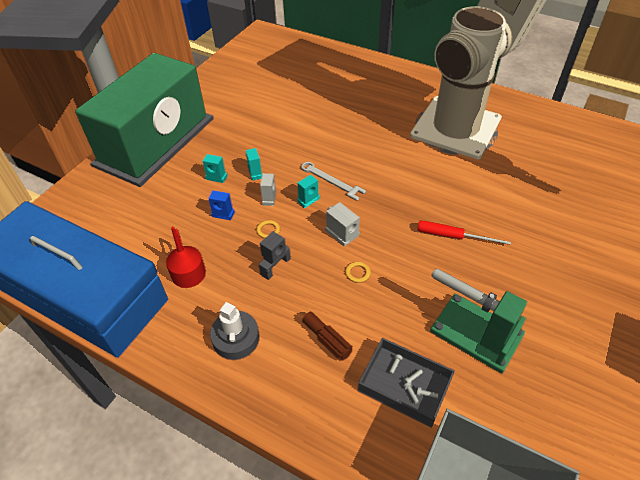

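View pics/top0.png

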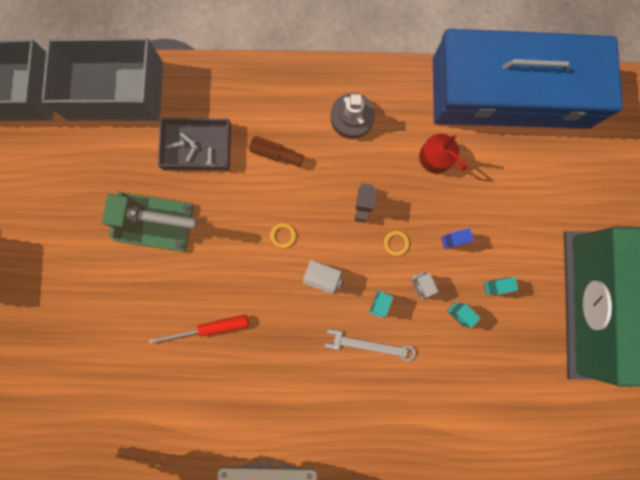

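```bash
python3 -c "
import cv2
a=cv2.imread('pics/top0.png')
cv2.imwrite('pics/top0a.png',cv2.resize(a[160:400,240:600],None,fx=2.2,fy=2.2,interpolation=cv2.INTER_CUBIC))
cv2.imwrite('pics/top0b.png',cv2.resize(a[130:300,120:340],None,fx=3.4,fy=3.4,interpolation=cv2.INTER_CUBIC))
a=cv2.imread('pics/scene0.png')
cv2.imwrite('pics/scene0a.png',cv2.resize(a[180:480,0:400],None,fx=2,fy=2,interpolation=cv2.INTER_CUBIC))
"
```

```text
(no output)
```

View pics/top0a.png

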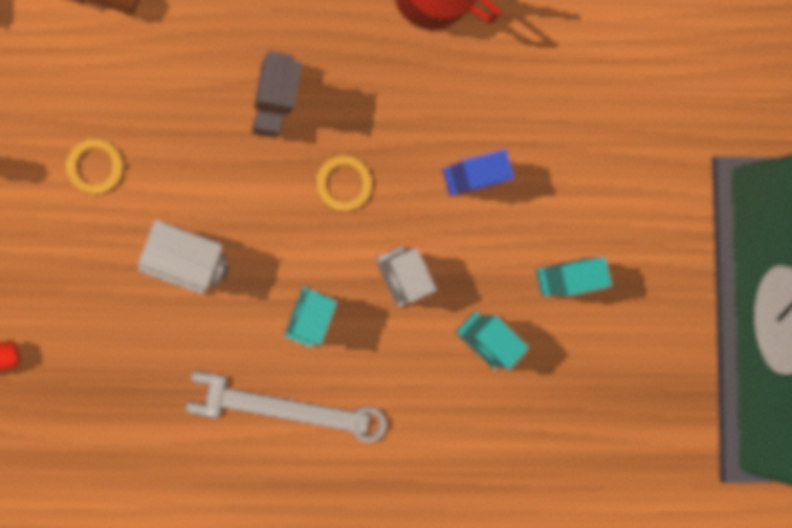

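View pics/top0b.png

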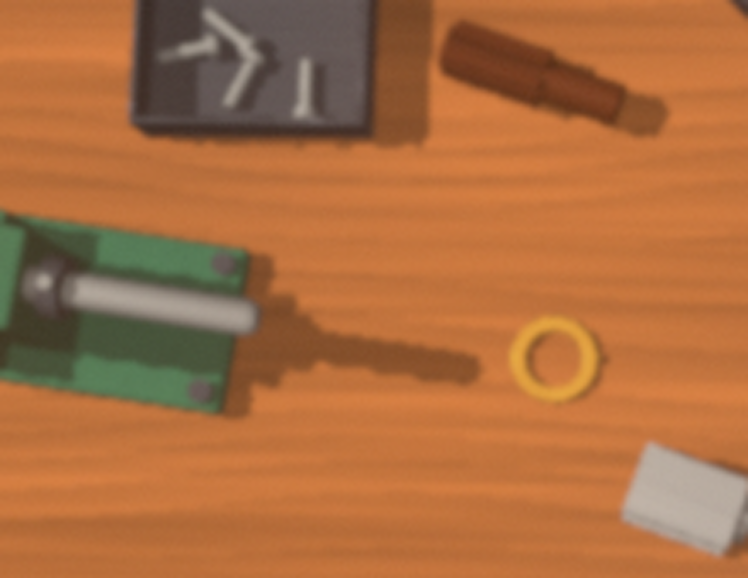

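View pics/scene0a.png

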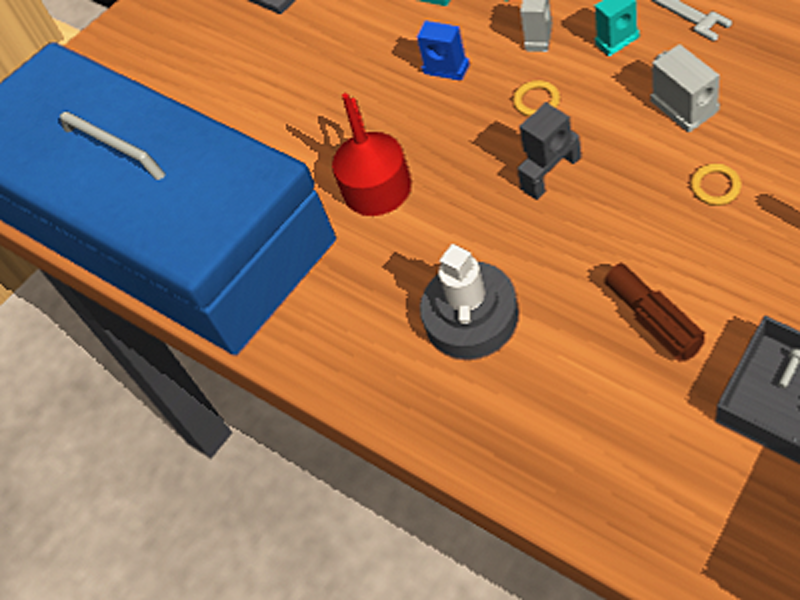

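View pics/wrist0.png

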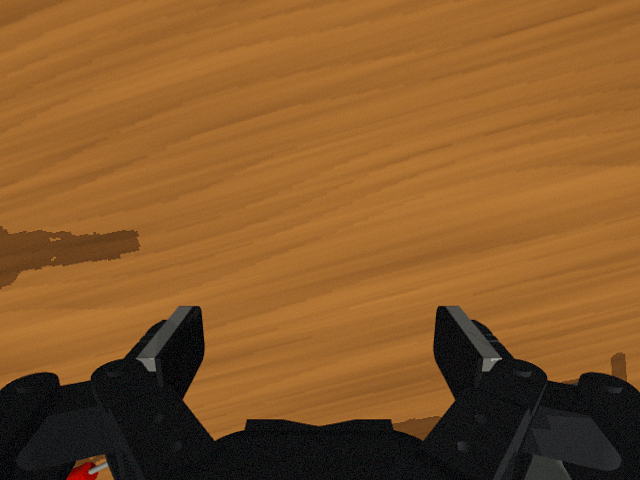

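The images show five spacer look-alikes. The grey one, at about top px (424,285), is the true spacer. The cap is at (322,277) with its boss to the right, so its open face is towards +y, the same way as the post. The fork is at (366,200), and the rail points right, with its tip at about (192,222). Next I'll check reachability, then take wrist views.

```bash
cat >> h.py <<'E'
def R(yaw):  # tool down, tool x at world yaw (deg)
    a=np.radians(yaw); x=np.array([np.cos(a),np.sin(a),0]); z=np.array([0,0,-1.]); return np.c_[x,np.cross(z,x),z]
def campose(s,d):  # camera-to-world 4x4
    if 'extrinsics' in d: return np.linalg.inv(np.array(d['extrinsics']))
    T=np.eye(4);T[:3,:3]=s['eef_rot'];T[:3,3]=s['position']; return T@np.array(d['tool_from_camera'])
def rays(px,s,d):
    T=campose(s,d); px=np.atleast_2d(px).astype(float)
    u=(px[:,0]-d['cx'])/d['fx']; v=(px[:,1]-d['cy'])/d['fy']
    k=d['k1']; a,b=u.copy(),v.copy()
    for _ in range(10):
        f=1+k*(a*a+b*b); a,b=u/f,v/f
    D=np.c_[a,-b,-np.ones(len(a))]@T[:3,:3].T
    return T[:3,3],D/np.linalg.norm(D,axis=1)[:,None]
def onplane(px,z,s,d):
    c,D=rays(px,s,d); return c+D*((z-c[2])/D[:,2])[:,None]
def proj(P,s,d):
    T=np.linalg.inv(campose(s,d)); P=np.atleast_2d(P)@T[:3,:3].T+T[:3,3]
    a,b=P[:,0]/-P[:,2],-P[:,1]/-P[:,2]; f=1+d['k1']*(a*a+b*b)
    return np.c_[d['cx']+d['fx']*a*f,d['cy']+d['fy']*b*f]
def save(name,s,d):
    import pickle; pickle.dump((s,d),open(name+'.pkl','wb'))
def load(name):
    import pickle; return pickle.load(open(name+'.pkl','rb'))
E
python3 - <<'E'
from h import *
print(read_state()['qpos'])
for nm,p in dict(tip=[.562,.132,.115],tipback=[.55,.06,.115],root=[.575,.22,.115],look=[.56,.12,.25],fork=[.62,-.184,.07],sp=[.456,-.303,.047],cap=[.473,-.102,.047]).items():
    for yaw in (83,-97,110,-70,60,-120):
        q=solver.ik(p,R(yaw)); print(nm,yaw,None if q is None else np.round(q,0))
E
```

```text
[7.43124758e+01 1.37845086e+01 2.87056734e-01 7.65001600e+01
 1.02775461e-03 9.00006161e+01]
tip 83 [ 13.  27.   0.  63.   0. 110.]
tip -97 [ 13.  27.   0.  63.   0. -70.]
tip 110 [13. 27.  0. 63.  0. 83.]
tip -70 [ 13.  27.   0.  63.   0. -97.]
tip 60 [ 13.  27.   0.  63.   0. 133.]
tip -120 [ 13.  27.   0.  63.   0. -47.]
tipback 83 [  6.  24.  -4.  62.   0. 103.]
tipback -97 [  6.  24.  -4.  62.   0. -77.]
tipback 110 [ 6. 24. -4. 62.  0. 76.]
tipback -70 [   6.   24.   -4.   62.    0. -104.]
tipback 60 [  6.  24.  -4.  62.   0. 126.]
tipback -120 [  6.  24.  -4.  62.   0. -54.]
root 83 [ 21.  31.   7.  66.   0. 118.]
root -97 [ 21.  31.   7.  66.   0. -62.]
root 110 [21. 31.  7. 66.  0. 91.]
root -70 [ 21.  31.   7.  66.   0. -89.]
root 60 [ 21.  31.   7.  66.   0. 141.]
root -120 [ 21.  31.   7.  66.   0. -39.]
look 83 [ 12.  22.  13.  81.   0. 109.]
look -97 [ 12.  22.  13.  81.   0. -71.]
look 110 [12. 22. 13. 81.  0. 82.]
look -70 [ 12.  22.  13.  81.   0. -98.]
look 60 [ 12.  22.  13.  81.   0. 132.]
look -120 [ 12.  22.  13.  81.   0. -48.]
fork 83 [-17.  37.  10.  63.   0.  80.]
fork -97 [ -17.   37.   10.   63.    0. -100.]
fork 110 [-17.  37.  10.  63.   0.  53.]
fork -70 [ -17.   37.   10.   63.    0. -127.]
fork 60 [-17.  37.  10.  63.   0. 103.]
fork -120 [-17.  37.  10.  63.   0. -77.]
sp 83 [-34.  28.  -9.  52.   0.  63.]
sp -97 [ -34.   28.   -9.   52.    0. -117.]
sp 110 [-34.  28.  -9.  52.   0.  36.]
sp -70 [ -34.   28.   -9.   52.    0. -144.]
sp 60 [-34.  28.  -9.  52.   0.  86.]
sp -120 [-34.  28.  -9.  52.   0. -94.]
cap 83 [-12.  22. -19.  48.   0.  85.]
cap -97 [-12.  22. -19.  48.   0. -95.]
cap 110 [-12.  22. -19.  48.   0.  58.]
cap -70 [ -12.   22.  -19.   48.    0. -122.]
cap 60 [-12.  22. -19.  48.   0. 108.]
cap -120 [-12.  22. -19.  48.   0. -72.]
```

```bash
python3 - <<'E'
from h import *
for i,p in enumerate([[.50,.13,.25],[.62,.10,.25]]):
    arm.goto(p,R(83)); s,d=snap("wrist",f"r{i}.png"); save(f"r{i}",s,d)
    for n in ["rail_tip","fixture"]:
        for r in viewer.mark_of(n,"wrist"): print(n,np.round(r['centre'],4),round(r['conf'],2))
for i,p in enumerate([[.53,-.25,.24],[.50,-.37,.24]]):
    arm.goto(p,R(83)); s,d=snap("wrist",f"p{i}.png"); save(f"p{i}",s,d)
    for n in ["fork_bore","spacer_bore","cap_bore"]:
        for r in viewer.mark_of(n,"wrist"): print(n,np.round(r['centre'],4),round(r['conf'],2))
print(read_state()['time'], read_state()['contact_force'])
E
```

```text
rail_tip [0.5589 0.1281 0.1126] 0.93
rail_tip [ 0.7224 -0.0053 -0.0014] 0.67
fixture [ 0.5766  0.2565 -0.0042] 0.76
fixture [0.3579 0.1441 0.0009] 0.66
rail_tip [0.5581 0.1327 0.1117] 0.61
fixture [ 0.5766  0.2541 -0.0029] 0.71
fork_bore [ 0.6171 -0.1811  0.0679] 0.72
spacer_bore [ 0.453  -0.4539  0.0418] 0.94
spacer_bore [ 0.5501 -0.3669  0.0438] 0.91
spacer_bore [ 0.4594 -0.3012  0.0435] 0.79
spacer_bore [ 0.3984 -0.3769  0.0392] 0.65
spacer_bore [ 0.4217 -0.2168  0.0434] 0.6
cap_bore [ 0.4668 -0.0983  0.045 ] 0.86
spacer_bore [ 0.4587 -0.3056  0.0453] 0.86
spacer_bore [ 0.3977 -0.3764  0.0428] 0.86
spacer_bore [ 0.4185 -0.218   0.0417] 0.76
spacer_bore [ 0.5481 -0.3696  0.042 ] 0.75
6.2667 [ 0.41776786 -0.08065029 -0.28234285]
```

View pics/r0.png

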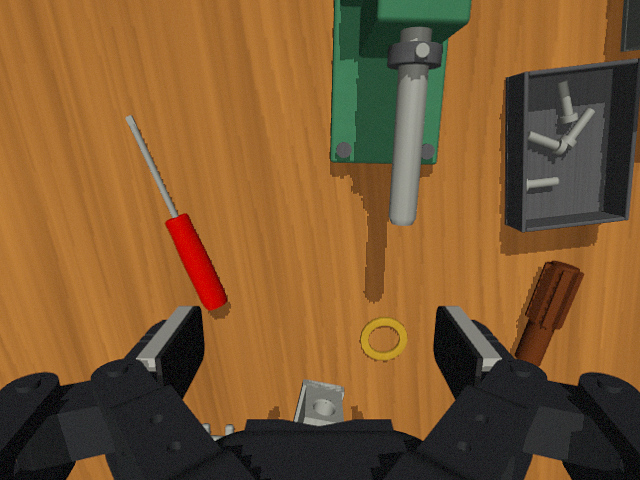

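View pics/r1.png

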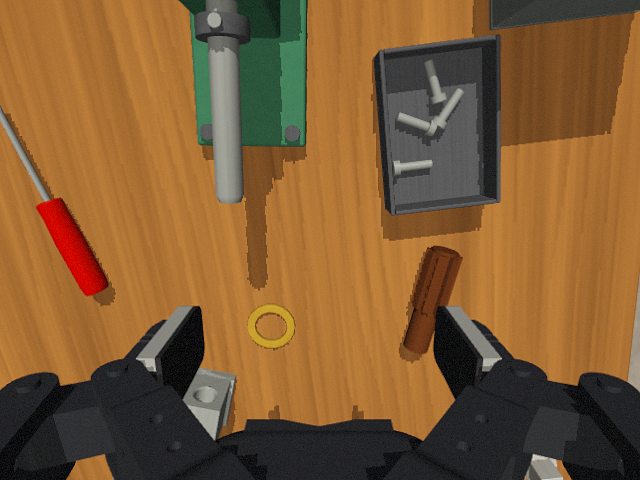

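View pics/p0.png

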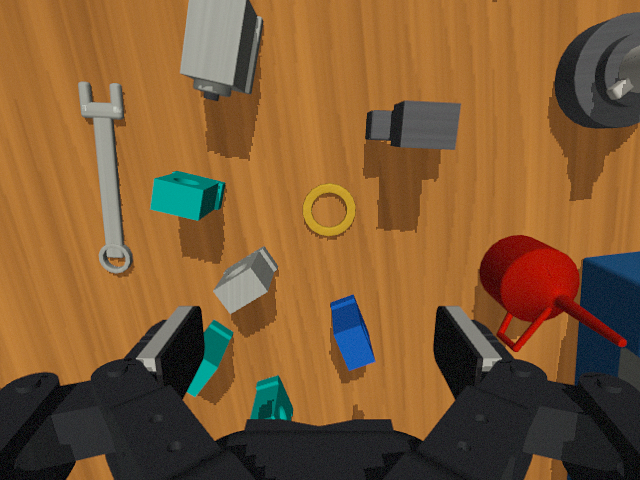

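View pics/p1.png

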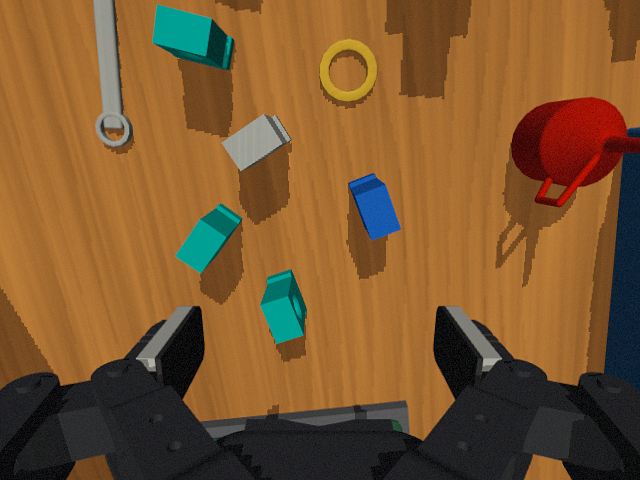

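```bash
python3 - <<'E'
from h import *
P=[]
for n,rows,c0,c1 in [("r0",(75,205),370,450),("r1",(50,185),190,260)]:
    s,d=load(n); f=d['frame'].astype(float); hsv=cv2.cvtColor(d['frame'],cv2.COLOR_RGB2HSV)
    L=[];Rr=[]
    for r in range(*rows):
        m=(hsv[r,c0:c1,1]<40)&(hsv[r,c0:c1,2]>70); x=np.where(m)[0]
        if len(x)<10: continue
        L.append((c0+x.min(),r)); Rr.append((c0+x.max(),r))
    L=np.array(L);Rr=np.array(Rr)
    def fit(A):
        A=A.astype(float)
        for _ in range(4):
            p=np.polyfit(A[:,1],A[:,0],1); e=abs(A[:,0]-np.polyval(p,A[:,1])); A=A[e<max(1,2*e.std())]
        return p,len(A)
    pl,nl=fit(L);pr,nr=fit(Rr); pm=(pl+pr)/2; print(n,pl,pr,nl,nr)
    rr=np.array([rows[0],rows[1]]); 
    # bisect via ray directions of the edges (tangent planes)
    c,Dl=rays(np.c_[np.polyval(pl,rr),rr],s,d); c,Dr=rays(np.c_[np.polyval(pr,rr),rr],s,d)
    nL=np.cross(*Dl);nL/=np.linalg.norm(nL); nR=np.cross(*Dr);nR/=np.linalg.norm(nR)
    nm=nL+nR; nm/=np.linalg.norm(nm); P.append((c,nm)); 
    ang=np.arccos(np.clip(abs(nL@nR),0,1)); print('dist to axis from half angle',0.01/np.sin(ang/2))
dirn=np.cross(P[0][1],P[1][1]); dirn/=np.linalg.norm(dirn); dirn*=np.sign(dirn[1])
A=np.array([P[0][1],P[1][1],[0,1,0]]); b=[P[0][1]@P[0][0],P[1][1]@P[1][0],0.132]
print(dirn,'yaw',np.degrees(np.arctan2(dirn[1],dirn[0])),'pt',np.linalg.solve(A,b))
for z in (.108,.110,.112):
    for c,nm in P:
        t=np.cross(nm,[0,0,1]); print(z,'x at y=.132',(nm@c-nm[1]*.132-nm[2]*z)/nm[0],'yaw',np.degrees(np.arctan(t[1]/t[0]))%180)
# tip pixel
for n,px in (("r0",(402,224)),("r1",(230,202))):
    s,d=load(n); print(n,onplane(px,.105,s,d), 'proj tip')
for n,box in (("p0",(150,230,300,330)),("p1",(150,90,310,220)),("p0",(350,80,470,180)),("p0",(170,0,270,110))):
    s,d=load(n); x0,y0,x1,y1=box; k=6 if x1-x0<125 else 5
    cv2.imwrite(f'pics/z_{n}_{x0}.png',cv2.resize(d['frame'][y0:y1,x0:x1,::-1],None,fx=k,fy=k,interpolation=cv2.INTER_NEAREST)[:600,:800])
E
```

```text
r0 [-6.96877196e-02  4.03994434e+02] [-8.64248131e-02  4.33604885e+02] 123 115
dist to axis from half angle 0.3087909053146476
r1 [5.35460729e-02 2.05595804e+02] [2.92820759e-02 2.35735344e+02] 119 126
dist to axis from half angle 0.31315864795584597
[ 0.14163114  0.98991895 -0.0010409 ] yaw 81.85775138240871 pt [0.55905291 0.132      0.11058495]
0.108 x at y=.132 0.5596318754877886 yaw 81.87097491693973
0.108 x at y=.132 0.5584485443993098 yaw 81.8439487321518
0.11 x at y=.132 0.559183922382194 yaw 81.87097491693973
0.11 x at y=.132 0.5589161468642071 yaw 81.8439487321518
0.112 x at y=.132 0.5587359692765995 yaw 81.87097491693973
0.112 x at y=.132 0.5593837493291043 yaw 81.8439487321518
r0 [[0.56034247 0.12810585 0.105     ]] proj tip
r1 [[0.55794945 0.12903533 0.105     ]] proj tip
```

View zooms.

```bash
python3 - <<'E'
import cv2,numpy as np
a=[cv2.imread('pics/'+f) for f in ('z_p1_150.png','z_p0_350.png','z_p0_170.png')]
print([x.shape for x in a])
E
```

```text
[(600, 800, 3), (600, 720, 3), (600, 600, 3)]
```

View pics/z_p1_150.png

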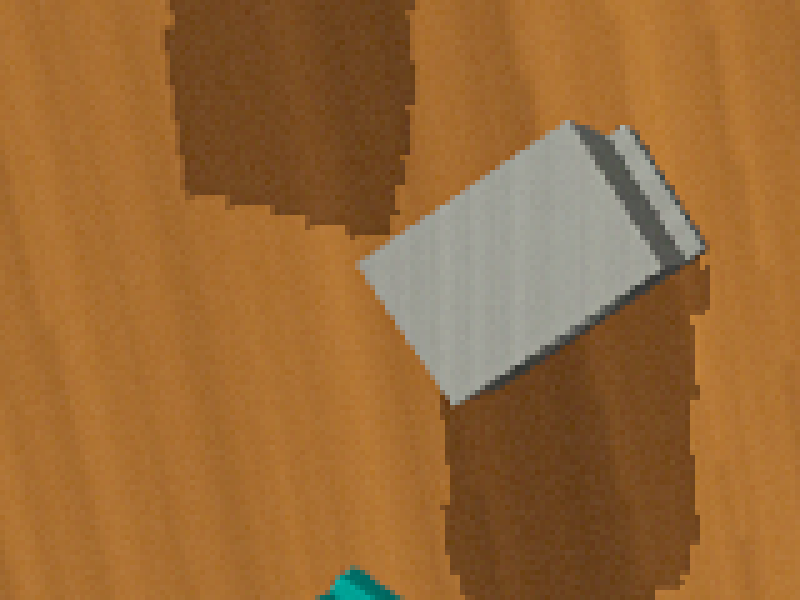

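View pics/z_p0_350.png

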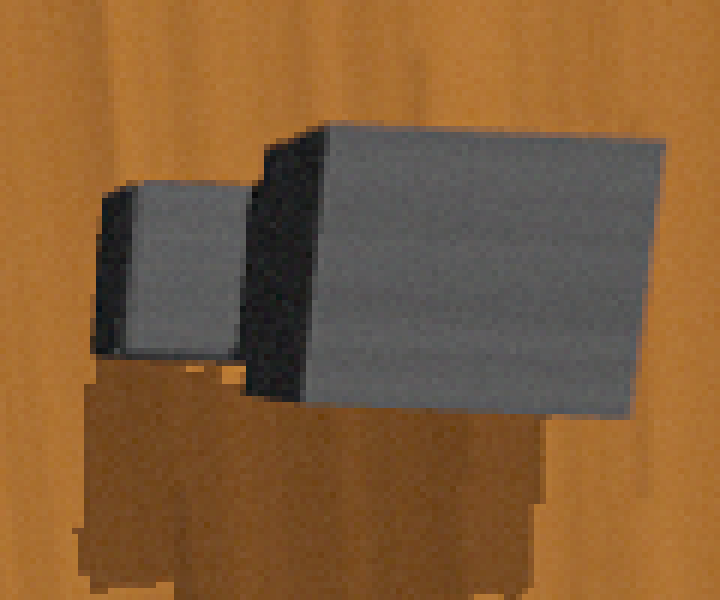

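View pics/z_p0_170.png

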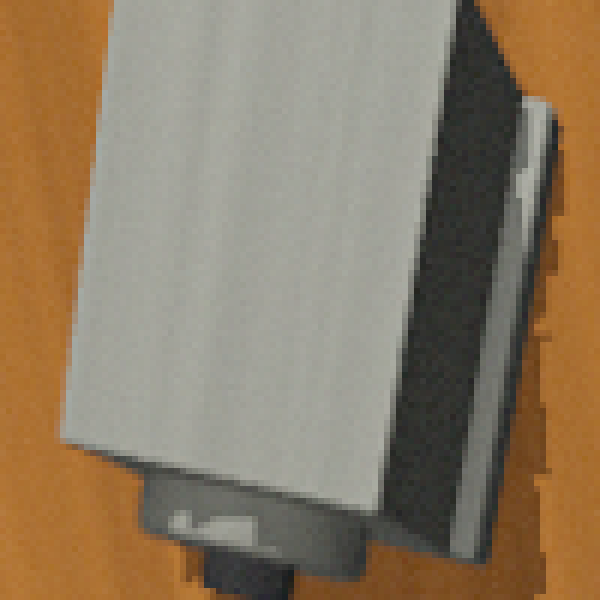

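View pics/z_p0_150.png

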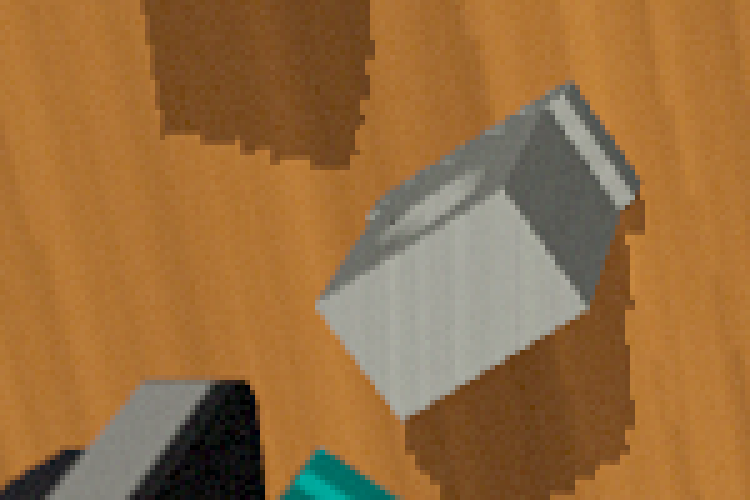

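```bash
python3 - <<'E'
from h import *
s0,d0=load("p0"); s1,d1=load("p1")
A=np.array([[221.6,142.8],[264,114],[282,143.6],[240.4,171]])-.5
B=np.array([[213.2,290.6],[251,268],[267.6,291],[230.6,314]])-.5
c0,D0=rays(B,s0,d0);c1,D1=rays(A,s1,d1)
for i in range(4):
    t=np.linalg.lstsq(np.c_[D0[i],-D1[i]],c1-c0,rcond=None)[0]; p,q=c0+D0[i]*t[0],c1+D1[i]*t[1]
    print('tri',np.round((p+q)/2,4),np.linalg.norm(p-q).round(4))
def rep(nm,C,z,s,d):
    W=onplane(C,z,s,d)[:,:2]; e=[W[(i+1)%4]-W[i] for i in range(4)]
    print(nm,'ctr',W.mean(0).round(4),'sides',[round(np.linalg.norm(x)*1000,1) for x in e],'yaw',[round(np.degrees(np.arctan2(x[1],x[0])),1) for x in e])
rep('sp p1',A,.062,s1,d1); rep('sp p0',B,.062,s0,d0)
F=np.array([[405,100.7],[460.8,103.8],[455.3,149.2],[400.3,147]])-.5
rep('fork',F,.086,s0,d0)
C=np.array([[180.3,73],[233.7,85],[246.7,0],[189.2,0]])-.5
rep('cap',C,.062,s0,d0); print(onplane(C[:2],.062,s0,d0))
# overlay predicted spacer/fork/cap tops into scene/top
E
```

```text
tri [ 0.4311 -0.2991  0.0611] 0.0
tri [ 0.4675 -0.2822  0.0623] 0.0001
tri [ 0.4777 -0.3056  0.0599] 0.0
tri [ 0.4422 -0.3223  0.0622] 0.0003
sp p1 ctr [ 0.4547 -0.3023] sides [np.float64(39.9), np.float64(25.6), np.float64(39.6), np.float64(25.5)] yaw [np.float64(25.0), np.float64(-66.1), np.float64(-155.0), np.float64(114.8)]
sp p0 ctr [ 0.4548 -0.3021] sides [np.float64(39.6), np.float64(24.9), np.float64(39.9), np.float64(26.0)] yaw [np.float64(24.5), np.float64(-64.5), np.float64(-153.8), np.float64(114.7)]
fork ctr [ 0.6174 -0.1844] sides [np.float64(39.4), np.float64(31.1), np.float64(40.0), np.float64(31.6)] yaw [np.float64(-9.8), np.float64(-98.9), np.float64(170.9), np.float64(80.2)]
cap ctr [ 0.4687 -0.1054] sides [np.float64(40.4), np.float64(58.2), np.float64(41.1), np.float64(49.7)] yaw [np.float64(-19.2), np.float64(70.7), np.float64(172.7), np.float64(-109.5)]
[[ 0.44068637 -0.12423053  0.062     ]
 [ 0.47880867 -0.13749212  0.062     ]]
```

```bash
cat >> h.py <<'E'
YAW=81.86
u=np.array([np.cos(np.radians(YAW)),np.sin(np.radians(YAW)),0]); v=np.array([-u[1],u[0],0]); zz=np.array([0,0,1.])
TIP=np.array([.5588,.130,.1106])
DZ=0.007   # bore above TCP
def rp(x,y=0,z=0): return TIP+u*x+v*y+zz*(z-DZ)
def loc():
    p=np.array(read_state()['position'])-TIP; return np.round(np.array([p@u,p@v,p[2]+DZ])*1000,2)
def frc():
    f=np.array(read_state()['contact_force']); return np.round([f@u,f@v,f[2]],2)
def st(m=''):
    s=read_state(); print(m,'t',round(s['time'],2),'loc mm',loc(),'F',frc(),'w',round(s['gripper_width'],3),flush=True)
E
python3 - <<'E'
from h import *
arm.goto([.6174,-.1844,.15],R(80.5)); st()
arm.movel([.6174,-.1844,.059],max_speed=.15); print(read_state()['position'])
claw.gripper_close(); st('closed'); print(read_state()['position'])
arm.movel([.6174,-.1844,.14],max_speed=.15); st('lift')
s,d=snap("wrist","g1.png")
E
```

```text
t 7.21 loc mm [-303.59 -102.72   47.19] F [ 0.18 -0.62  1.  ] w 1.001
[ 0.61801505 -0.18541917  0.06016622]
closed t 8.45 loc mm [-302.96 -103.27  -43.53] F [-0.09 -0.68  4.62] w 0.46
[ 0.61813563 -0.1845317   0.06006858]
lift t 9.14 loc mm [-302.78 -101.59   34.92] F [ 0.12  0.37 -4.06] w 0.459
```

View pics/g1.png

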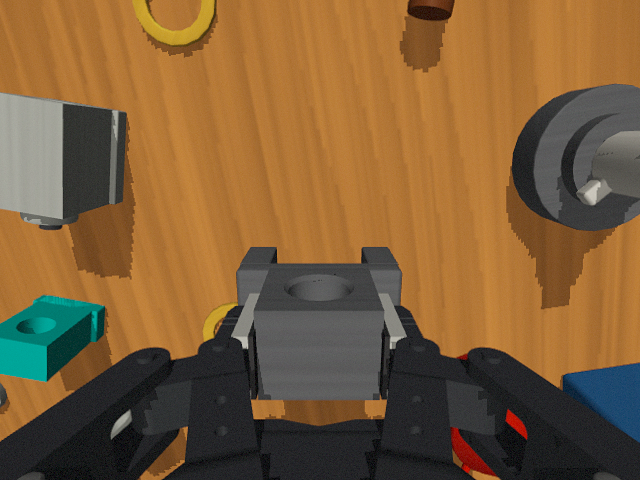

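```bash
sed -i 's/^DZ=.*/DZ=0.006/' h.py; python3 - <<'E'
from h import *
arm.goto(rp(-.07,0,.03),R(YAW)); st('hi')
arm.movel(rp(-.05),max_speed=.12); arm.wait(.2); st('pre')
print(np.round(np.array(read_state()['eef_rot']),4).tolist())
s,d=snap("wrist","i1.png"); save("i1",s,d)
E
```

```text
hi t 10.19 loc mm [-70.72  -0.74  29.99] F [-0.75 -0.14 -3.8 ] w 0.459
pre t 10.84 loc mm [-50.36  -0.71   0.77] F [ 0.44 -0.47 -2.56] w 0.46
[[0.1424, 0.9898, 0.0014], [0.9898, -0.1424, 0.0001], [0.0003, 0.0014, -1.0]]
```

View pics/i1.png

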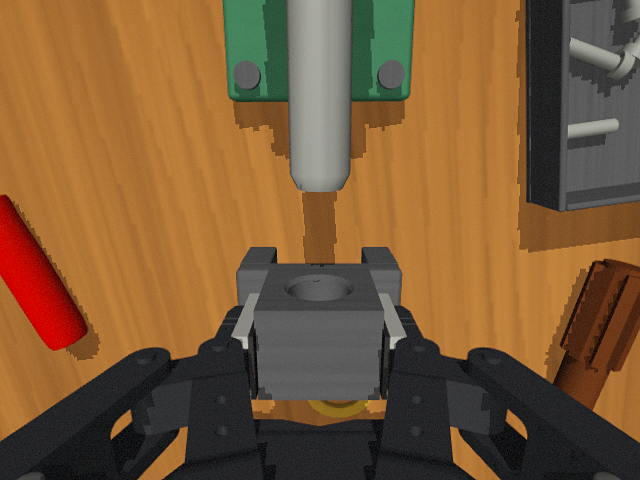

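```bash
cat >> h.py <<'E'
OFF=np.array([.4,.7,-.7])/1000
def mv(x,y=0,z=0,sp=.03,f=None,q=False):
    r=arm.movel(rp(x/1000+OFF[0],y/1000+OFF[1],z/1000+OFF[2]),max_speed=sp,f_stop=f)
    if not q: st(f'mv {x,y,z} stop={r}')
    return r
E
python3 - <<'E'
from h import *
s,d=load("i1"); print(onplane((320,191),.1045,s,d)-TIP)
mv(-26,sp=.06)
r=mv(-9,sp=.02,f=4)
if r: mv(-26,sp=.03)
E
```

```text
[[ 0.0003049 -0.0013709 -0.0061   ]]
mv (-26, 0, 0) stop=False t 11.45 loc mm [-25.17   0.89  -0.83] F [ 0.14 -0.49 -2.16] w 0.462
mv (-9, 0, 0) stop=False t 12.45 loc mm [-8.37  0.14 -0.5 ] F [ 0.24 -2.38 -4.07] w 0.464
```

```bash
python3 - <<'E'
from h import *
arm.wait(.2); st()
mv(-6,0,0,sp=.02,f=4)
mv(-6,2.5,0,sp=.012,f=3); mv(-6,0,0,sp=.02,q=True)
mv(-6,-2.5,0,sp=.012,f=3); mv(-6,0,0,sp=.02,q=True); st()
mv(-6,0,2.5,sp=.012,f=3); mv(-6,0,0,sp=.02,q=True)
mv(-6,0,-2.5,sp=.012,f=3); mv(-6,0,0,sp=.02)
E
```

```text
t 12.65 loc mm [-8.38  0.19 -0.52] F [ 1.58 -3.37 -2.74] w 0.46
mv (-6, 0, 0) stop=False t 12.95 loc mm [-5.72  0.2  -0.57] F [-2.04 -5.66 -2.69] w 0.459
mv (-6, 2.5, 0) stop=True t 13.16 loc mm [-5.83  0.04 -0.92] F [ 0.78 -1.44 -0.61] w 0.457
mv (-6, -2.5, 0) stop=True t 13.62 loc mm [-5.7  -0.21 -1.37] F [ 0.24 -0.18 -0.82] w 0.46
 t 13.87 loc mm [-5.58  0.15 -0.72] F [-0.51 -5.29 -2.4 ] w 0.461
mv (-6, 0, 2.5) stop=True t 14.07 loc mm [-5.85  0.04 -0.55] F [-0.65 -0.92 -1.37] w 0.458
mv (-6, 0, -2.5) stop=True t 14.53 loc mm [-5.57 -0.36 -1.59] F [ 0.37 -0.03  2.37] w 0.46
mv (-6, 0, 0) stop=False t 14.79 loc mm [-5.53  0.12 -0.69] F [ 0.07 -4.12 -1.3 ] w 0.459
```

```bash
python3 - <<'E'
from h import *
for y,z in ((-.7,-.3),(-1.4,-.3),(-2.1,-.3),(-1,-.3),(-1,.6),(-1,-.3)):
    mv(-6,y,z,sp=.012,q=True); arm.wait(.12); st(f'{y,z}')
E
```

```text
(-0.7, -0.3) t 15.16 loc mm [-5.56  0.03 -1.07] F [-0.06 -3.36 -1.33] w 0.459
(-1.4, -0.3) t 15.53 loc mm [-5.66 -0.14 -1.23] F [ 0.92 -1.02 -1.52] w 0.46
(-2.1, -0.3) t 15.89 loc mm [-5.82 -0.76 -1.48] F [ 0.   -0.05 -2.35] w 0.457
(-1, -0.3) t 16.26 loc mm [-5.63 -0.14 -1.07] F [ 0.47 -0.36 -2.04] w 0.46
(-1, 0.6) t 16.62 loc mm [-5.62 -0.17 -0.13] F [-0.03  1.06 -2.65] w 0.459
(-1, -0.3) t 16.99 loc mm [-5.6  -0.25 -1.04] F [ 0.5  -1.43 -1.7 ] w 0.461
```

```bash
sed -i 's/^OFF=.*/OFF=np.array([0,-.5,0])\/1000/' h.py; python3 - <<'E'
from h import *
mv(-5,-1,-.2,sp=.015)
for x in (10,25,40,55):
    if mv(x,-1,-.2,sp=.035,f=5): break
    arm.wait(.1); st()
E
```

```text
mv (-5, -1, -0.2) stop=False t 17.24 loc mm [-4.9  -1.72 -0.08] F [ 0.65  0.07 -1.6 ] w 0.46
mv (10, -1, -0.2) stop=False t 17.82 loc mm [10.2  -1.43 -0.26] F [ 0.08 -0.42 -3.06] w 0.463
 t 17.92 loc mm [ 9.92 -1.45 -0.26] F [ 0.44  0.45 -2.4 ] w 0.464
mv (25, -1, -0.2) stop=False t 18.49 loc mm [25.2  -1.41 -0.3 ] F [-0.52 -0.44 -2.41] w 0.459
 t 18.59 loc mm [24.94 -1.43 -0.25] F [-0.43  0.19 -2.53] w 0.46
mv (40, -1, -0.2) stop=False t 19.17 loc mm [40.19 -1.38 -0.27] F [-0.43 -0.14 -2.44] w 0.459
 t 19.27 loc mm [39.92 -1.41 -0.26] F [ 0.44 -0.46 -3.57] w 0.458
mv (55, -1, -0.2) stop=False t 19.84 loc mm [55.16 -1.42 -0.27] F [ 0.25 -0.62 -2.71] w 0.459
 t 19.94 loc mm [54.92 -1.43 -0.25] F [ 0.17  0.01 -1.77] w 0.461
```

```bash
python3 - <<'E'
from h import *
mv(66,-1,-.2,sp=.03,f=5)
r=mv(98,-1,-.2,sp=.015,f=4); arm.wait(.1); st()
E
```

```text
mv (66, -1, -0.2) stop=False t 20.46 loc mm [66.2  -1.45 -0.27] F [ 0.06  0.25 -2.71] w 0.457
mv (98, -1, -0.2) stop=True t 21.88 loc mm [88.26 -0.69 -1.35] F [ 0.13  0.06 -2.5 ] w 0.459
 t 21.98 loc mm [88.2  -0.59 -1.6 ] F [1.19 0.41 1.21] w 0.462
```

```bash
python3 - <<'E'
from h import *
mv(88,-1,-.2,sp=.02); arm.wait(.1);st()
r=mv(98,-1,-.2,sp=.012,f=4); arm.wait(.1); st()
s,d=snap("wrist","c1.png")
E
```

```text
mv (88, -1, -0.2) stop=False t 22.25 loc mm [87.79 -1.27 -0.67] F [ 0.02  0.04 -3.38] w 0.457
 t 22.35 loc mm [87.76 -1.16 -0.79] F [ 0.71 -0.41 -3.27] w 0.461
mv (98, -1, -0.2) stop=True t 22.7 loc mm [88.14 -0.57 -1.59] F [ 0.19 -0.51  1.73] w 0.459
 t 22.8 loc mm [88.16 -0.63 -1.59] F [ 0.12 -0.25  2.31] w 0.458
```

View pics/c1.png

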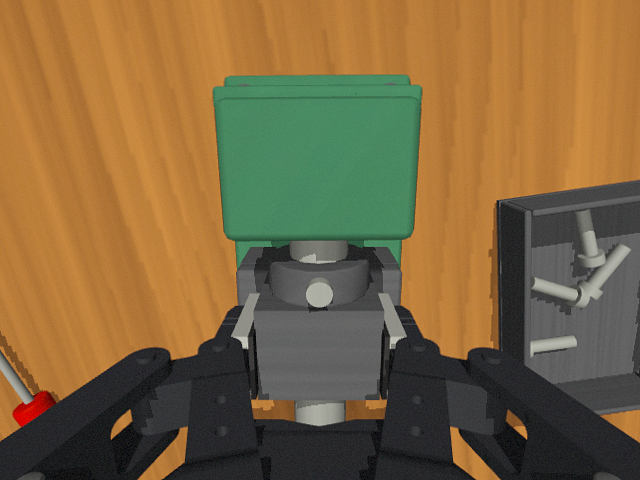

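```bash
python3 - <<'E'
from h import *
claw.release(); st('rel')
p=np.array(read_state()['position']); arm.movel(p+[0,0,.09],max_speed=.2); st('up')
s,d=snap("scene","c2.png")
a=d['frame'][240:400,380:560,::-1]; cv2.imwrite('pics/c2z.png',cv2.resize(a,None,fx=4,fy=4))
for r in viewer.mark_of("fork_bore","scene")[:2]: print(r['centre'],r['conf'],(r['centre']-TIP)@u)
arm.goto([.4547,-.3022,.13],R(115)); st()
arm.movel([.4547,-.3022,.036],max_speed=.15); arm.wait(.1); print(read_state()['position'])
claw.gripper_close(); st('closed'); print(read_state()['position'])
arm.movel([.4547,-.3022,.14],max_speed=.2); st('lift')
s,d=snap("wrist","g2.png")
E
```

```text
rel t 23.37 loc mm [ 8.763e+01  1.000e-02 -2.530e+00] F [-0.11 -0.74 -0.08] w 0.998
up t 23.97 loc mm [87.47  0.33 86.8 ] F [-0.36 -0.48 -0.47] w 1.0
[0.5756, 0.2184, 0.1117] 0.75 0.08988812604057698
 t 26.0 loc mm [-442.     41.42   25.42] F [-0.31 -0.31  0.28] w 1.002
[ 0.45579876 -0.302755    0.03730289]
closed t 27.37 loc mm [-442.92   41.32  -67.92] F [-0.39  0.32  3.87] w 0.46
[ 0.45518395 -0.3026036   0.03668331]
lift t 28.03 loc mm [-442.14   42.83   34.02] F [ 0.04 -0.46 -2.95] w 0.456
```

View pics/c2z.png

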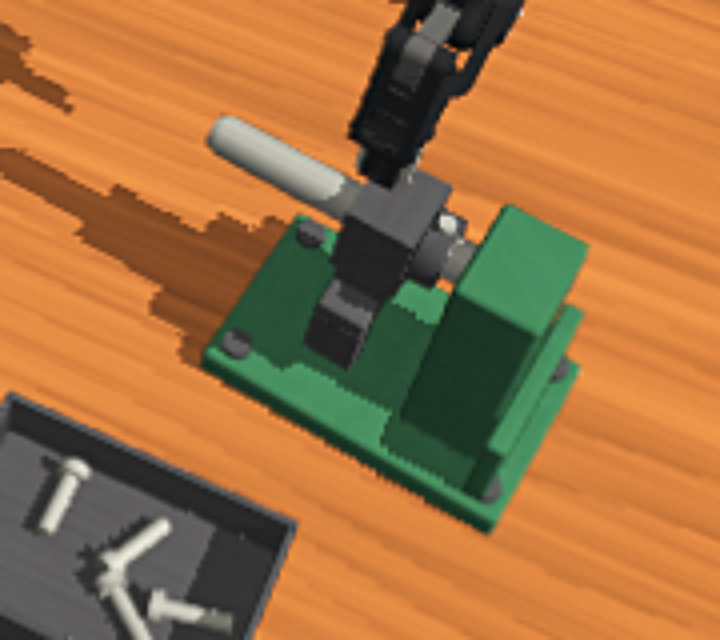

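View pics/g2.png

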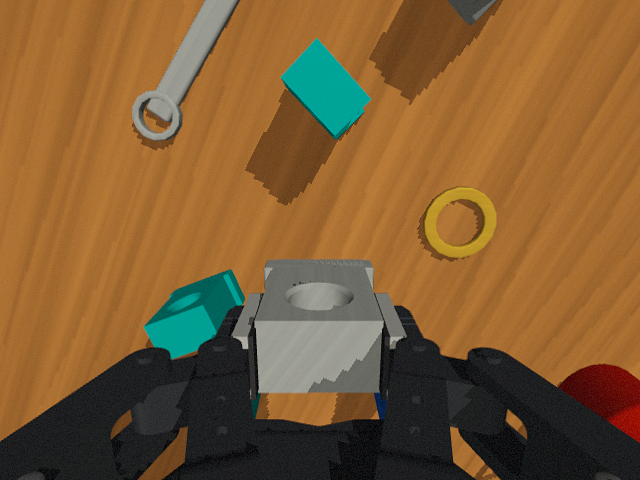

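```bash
sed -i 's/^DZ=.*/DZ=0.0053/' h.py; python3 - <<'E'
from h import *
arm.goto(rp(-.06,-.0015,.03),R(YAW)); st('hi')
mv(-35,-1,-.2,sp=.12); arm.wait(.15); st()
r=mv(-5,-1,-.2,sp=.03,f=4)
if not r: arm.wait(.1); st()
E
```

```text
hi t 29.52 loc mm [-60.8   -1.39  29.48] F [-0.18  0.64 -1.81] w 0.457
mv (-35, -1, -0.2) stop=False t 29.99 loc mm [-35.43  -1.21  -0.71] F [ 0.47  0.34 -1.69] w 0.463
 t 30.14 loc mm [-35.36  -2.06   0.46] F [ 0.11 -0.77 -2.7 ] w 0.458
mv (-5, -1, -0.2) stop=False t 31.29 loc mm [-5.16 -1.48 -0.21] F [ 0.81 -0.8  -1.91] w 0.46
 t 31.39 loc mm [-5.21 -1.53 -0.19] F [ 0.31 -0.82 -2.16] w 0.463
```

```bash
python3 - <<'E'
from h import *
ok=False
for x in (15,32,49):
    ok=mv(x,-1,-.2,sp=.04,f=4)
    if ok: break
if not ok:
    mv(66,-1,-.2,sp=.015,f=4); arm.wait(.1); st()
s,d=snap("wrist","c3.png")
E
```

```text
mv (15, -1, -0.2) stop=False t 32.04 loc mm [15.18 -1.35 -0.29] F [-0.79  0.7  -1.87] w 0.459
mv (32, -1, -0.2) stop=False t 32.62 loc mm [32.17 -1.41 -0.27] F [ 0.04  0.16 -3.09] w 0.459
mv (49, -1, -0.2) stop=False t 33.19 loc mm [49.17 -1.4  -0.26] F [-0.39  0.09 -2.49] w 0.46
mv (66, -1, -0.2) stop=True t 33.98 loc mm [60.04 -0.73 -1.26] F [-0.33  0.34 -3.09] w 0.455
 t 34.08 loc mm [59.97 -0.54 -1.63] F [0.18 0.64 0.77] w 0.456
```

View pics/c3.png

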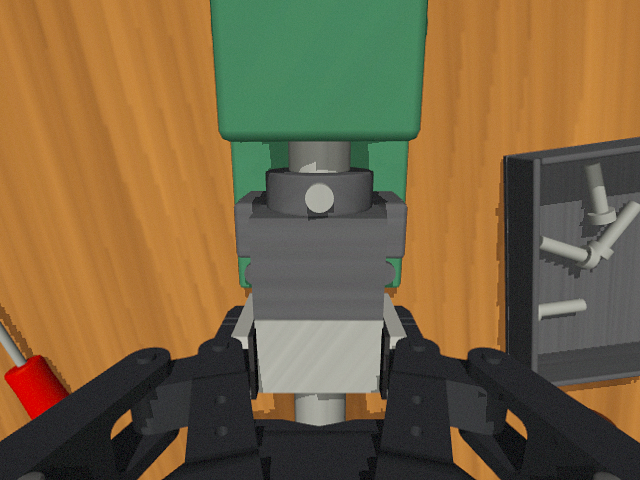

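```bash
python3 - <<'E'
from h import *
claw.release(); st('rel')
p=np.array(read_state()['position']); arm.movel(p+[0,0,.09],max_speed=.2); st('up')
s,d=snap("scene","c4.png")
a=d['frame'][240:400,380:560,::-1]; cv2.imwrite('pics/c4z.png',cv2.resize(a,None,fx=4,fy=4))
for n in ("fork_bore","spacer_bore"):
  for r in viewer.mark_of(n,"scene")[:6]:
    q=np.array(r['centre'])-TIP
    if abs(q[2])<.03: print(n,r['conf'],q@u,q@v,q[2])
arm.goto([.470,-.1016,.13],R(70.7)); st()
arm.movel([.470,-.1016,.036],max_speed=.15); arm.wait(.1); print(read_state()['position'])
claw.gripper_close(); st('closed'); print(read_state()['position'])
arm.movel([.470,-.1016,.14],max_speed=.2); st('lift')
s,d=snap("wrist","g3.png")
E
```

```text
rel t 34.64 loc mm [59.5  -0.28 -2.03] F [-0.29  0.8   1.33] w 1.002
up t 35.24 loc mm [5.934e+01 4.000e-02 8.731e+01] F [ 0.05  0.85 -0.2 ] w 1.0
fork_bore 0.87 0.09234877942624528 -0.0036610023876940054 -0.0003000000000000086
spacer_bore 0.74 0.05931176901430665 0.0020184291896259763 -0.002799999999999997
 t 36.58 loc mm [-241.2    54.21   25.06] F [ 0.58  0.13 -0.11] w 0.999
[ 0.47129856 -0.10161687  0.03712404]
closed t 37.95 loc mm [-241.94   54.75  -68.72] F [-0.58  0.32  4.26] w 0.46
[ 0.47034742 -0.10174685  0.03657613]
lift t 38.62 loc mm [-241.77   56.19   33.43] F [ 0.11 -0.42 -3.83] w 0.46
```

View pics/c4z.png

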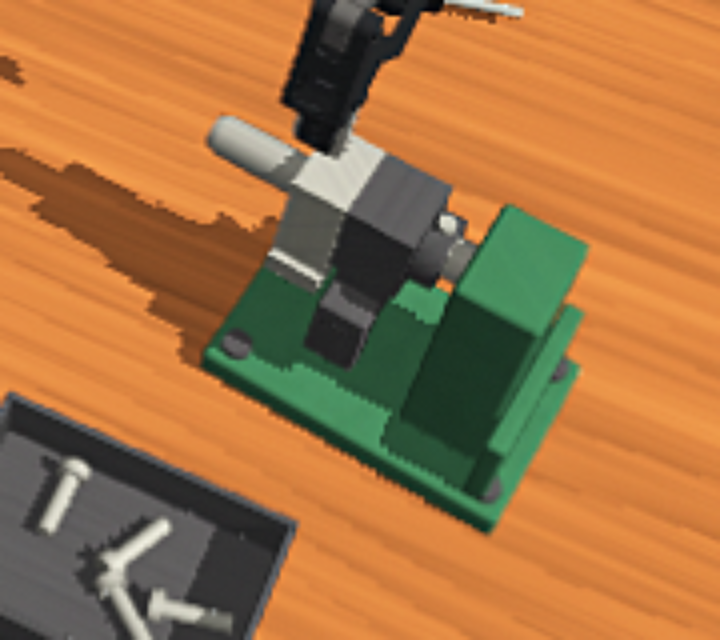

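View pics/g3.png

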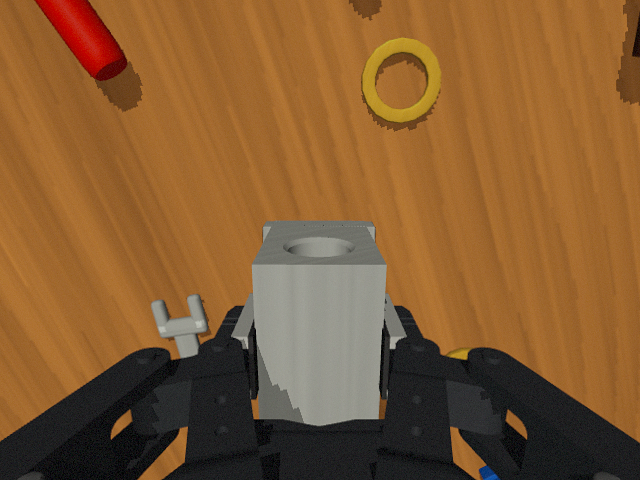

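```bash
sed -i 's/^DZ=.*/DZ=0.0054/' h.py; python3 - <<'E'
from h import *
arm.goto(rp(-.085,-.0015,.03),R(YAW)); st('hi')
mv(-52,-1,-.2,sp=.12); arm.wait(.15); st()
r=mv(-20,-1,-.2,sp=.03,f=4)
if not r:
    arm.wait(.1); st()
    r=mv(6,-1,-.2,sp=.035,f=4)
    st()
s,d=snap("wrist","c5.png")
E
```

```text
hi t 39.38 loc mm [-84.62  -0.42  28.19] F [-0.43 -0.27 -3.4 ] w 0.458
mv (-52, -1, -0.2) stop=False t 39.9 loc mm [-52.13  -1.03  -0.74] F [ 0.26 -0.04 -2.53] w 0.455
 t 40.05 loc mm [-52.33  -1.92   0.34] F [-0.22 -0.56 -2.18] w 0.462
mv (-20, -1, -0.2) stop=False t 41.27 loc mm [-20.21  -1.48  -0.21] F [-0.05  0.35 -2.4 ] w 0.455
 t 41.37 loc mm [-20.2   -1.47  -0.2 ] F [-0.23  0.08 -2.46] w 0.459
mv (6, -1, -0.2) stop=False t 42.26 loc mm [ 5.93 -1.41 -0.26] F [-1.04  0.17 -2.53] w 0.456
 t 42.26 loc mm [ 5.93 -1.41 -0.26] F [-1.04  0.17 -2.53] w 0.456
```

View pics/c5.png

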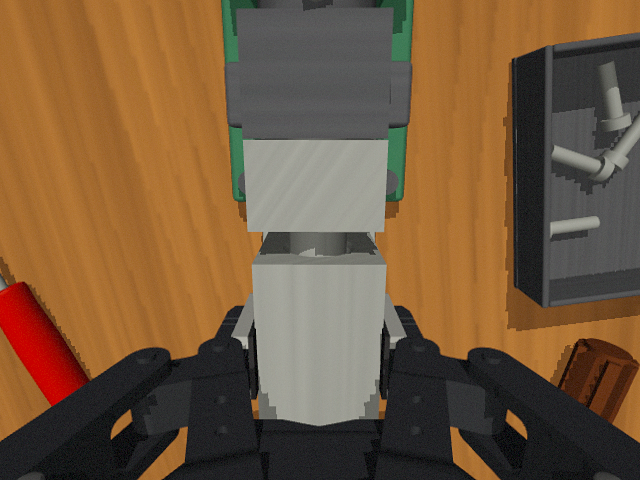

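```bash
python3 - <<'E'
from h import *
r=mv(24,-1,-.2,sp=.015,f=4); arm.wait(.1); st()
x0=loc()[0]; x=x0
def fm():
    a=[]
    for _ in range(4): a.append(frc()); arm.wait(.02)
    return np.mean(a,0)
if r:
  for k in range(24):
    x+=.5; mv(x,-1,-.2,sp=.01,q=True); f=fm(); print(round(x,1),loc(),f.round(2))
    if f[0]<-13.5: break
    if x>x0+12: break
  for k in range(5): arm.wait(.12); st('hold')
E
```

```text
mv (24, -1, -0.2) stop=True t 43.06 loc mm [15.72 -0.59 -1.37] F [ 0.19 -0.06 -3.35] w 0.458
 t 43.16 loc mm [15.7  -0.51 -1.54] F [0.53 0.26 1.3 ] w 0.456
16.2 [15.9  -1.1  -0.77] [-0.64  0.28 -2.83]
16.7 [15.96 -1.13 -0.59] [-3.2   0.68 -3.8 ]
17.2 [15.97 -1.08 -0.58] [-5.73  0.76 -3.84]
17.7 [15.94 -1.08 -0.59] [-6.76  0.72 -3.19]
18.2 [15.97 -1.1  -0.55] [-8.04  0.92 -2.48]
18.7 [15.95 -1.07 -0.55] [-9.43  0.33 -2.54]
19.2 [15.96 -1.05 -0.52] [-10.76   0.91  -2.1 ]
19.7 [15.96 -1.08 -0.51] [-12.3    0.62  -0.91]
20.2 [15.97 -1.01 -0.5 ] [-13.42   1.01  -0.75]
20.7 [15.93 -1.01 -0.53] [-14.2    0.72  -0.39]
hold t 46.6 loc mm [15.95 -0.99 -0.52] F [-13.97   0.81  -0.2 ] w 0.46
hold t 46.72 loc mm [15.94 -1.   -0.52] F [-14.45   0.75  -0.47] w 0.461
hold t 46.83 loc mm [15.96 -1.05 -0.49] F [-1.557e+01  1.420e+00  1.000e-02] w 0.461
hold t 46.95 loc mm [15.94 -1.   -0.51] F [-15.14   1.48  -0.5 ] w 0.46
hold t 47.07 loc mm [15.96 -1.02 -0.49] F [-14.84   0.83  -0.  ] w 0.461
```

```bash
python3 - <<'E'
from h import *
mv(16.4,-1,-.9,sp=.015); arm.wait(.2); st()
claw.release(); st('rel')
p=np.array(read_state()['position']); arm.movel(p+[0,0,.10],max_speed=.15); st('up')
s,d=snap("wrist","e1.png")
arm.movel(p-u*.15+[0,0,.16],max_speed=.25)
arm.wait(.3); st()
s,d=snap("wrist","e2.png")
s,d=snap("scene","e3.png"); cv2.imwrite('pics/e3z.png',cv2.resize(d['frame'][240:400,380:560,::-1],None,fx=4,fy=4))
for n in ("fork_bore","spacer_bore","cap_bore"):
  for r in viewer.mark_of(n,"scene")[:6]:
    q=np.array(r['centre'])-TIP
    if abs(q[2])<.03: print(n,r['conf'],q@u,q@v,q[2])
E
```

```text
mv (16.4, -1, -0.9) stop=False t 47.51 loc mm [16.   -1.49 -0.79] F [-4.24  0.52 -1.21] w 0.455
 t 47.71 loc mm [15.97 -1.53 -0.8 ] F [-4.6   1.14 -1.54] w 0.46
rel t 48.23 loc mm [16.78 -1.66 -0.68] F [-0.31 -0.12  0.59] w 1.0
up t 49.04 loc mm [16.57 -1.15 98.43] F [ 0.38 -0.4  -0.34] w 1.002
 t 50.19 loc mm [-132.22   -1.41  158.71] F [ 0.77  0.33 -0.18] w 0.999
fork_bore 0.66 0.09005742612677684 -0.0017663520091241178 -0.0005000000000000004
fork_bore 0.19 0.05959458729251571 0.002159899403843871 -0.00520000000000001
spacer_bore 0.83 0.062182673806184176 0.0017219402758795184 -0.0003000000000000086
cap_bore 0.81 0.01340658801896898 0.0009074126347132849 -0.005100000000000007
```

View pics/e2.png

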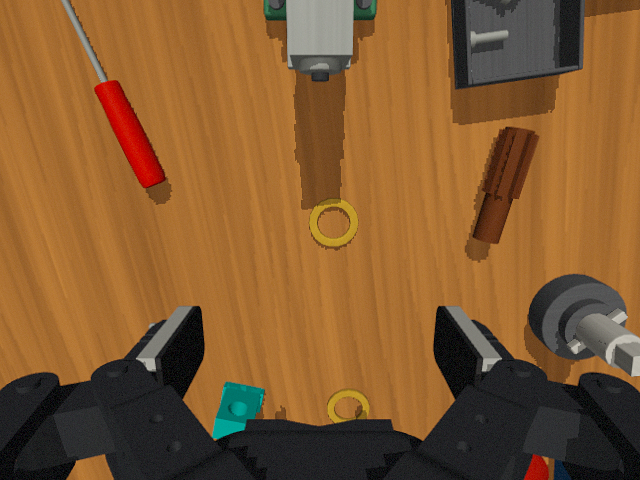

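View pics/e3z.png

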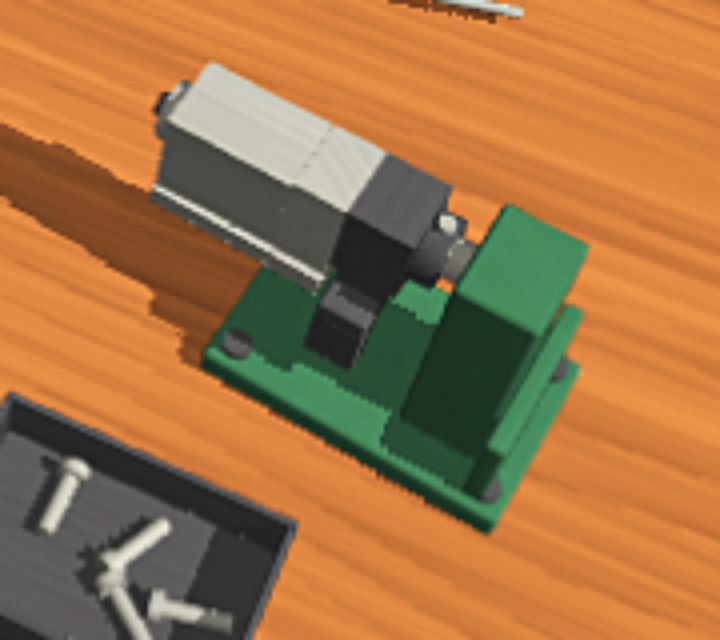

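View pics/e3.png

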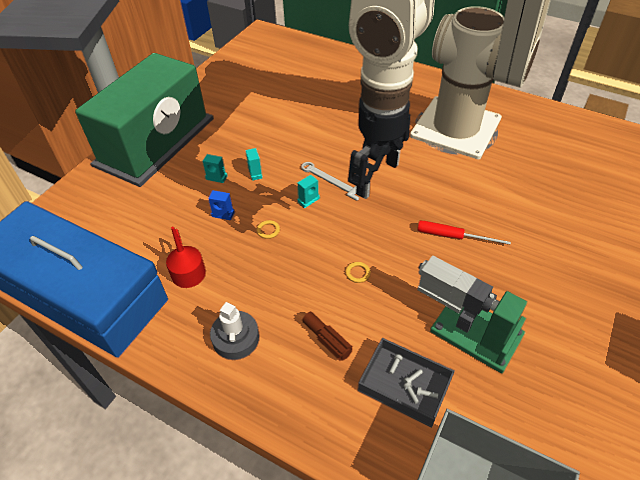

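View pics/e1.png

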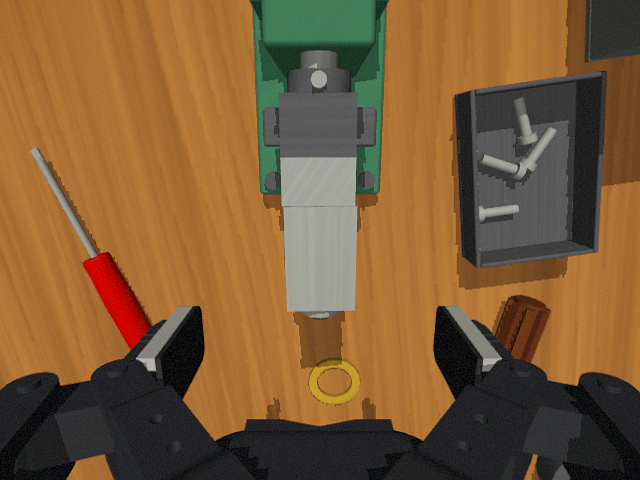

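The last pictures show fork, spacer and cap touching each other on the rail, the fork against the collar and all feet down. The bystanders haven't moved and the arm is clear, so I'm handing in.

```bash
python3 -c "
from h import *
sign_off(); print(read_state()['time'])"
```

```text
the job is handed in; nothing more can be done
the job is handed in; nothing more can be done
```

The fork, spacer and cap are on the rail in that order, pushed home against the stop collar and released. I handed the job in at about 50 s of the 72 s. No verdict is reported at hand-in.

- **Fork:** I threaded it by feel and slid it to the collar. It stopped at the same place on two slow pushes, with its centre about 88 mm in from the rail's tip.
- **Spacer:** I used the grey one; the blue and turquoise look-alikes were not touched. It met the fork with its centre about 60 mm in.
- **Cap:** It met the spacer at about 16 mm in. I raised the push in small steps to 14–15.6 N, held it for about 0.6 s, then eased off to about 4.5 N and let go.
- **Forces:** No tool force I read came near 25 N. I read the force only at intervals, and it does not show the contact forces between parts directly.
- **Final pictures:** The scene and wrist views show all three parts touching, feet down and in line. The bystanders look unmoved, and the arm is clear of everything.

**Disagreement:** The trained network's last estimates were fork 90, spacer 62 and cap 13 mm in from the tip, with the cap 5 mm low. They differ from what I felt by 2–3 mm, within its 4 mm error along the rail. The cap height is slightly beyond that error, and beyond the 4 mm the task allows. I put it down to network error: a cap hanging on the rail can only sit about 1 mm low, and the pictures show it level with the spacer.

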